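# Power the viewing stand and present the frosted plate to its reading head

## Robot

A 7-joint arm with a two-finger parallel gripper is mounted at the origin on the work surface. World frame = base frame: x ahead of the robot, y to its left, z up, the work surface at z = 0. Lengths are in m, angles in rad, forces in N, time in s.
With the tool pointing down it reaches from about 0.4 to 0.9 m from the base axis. Payload 5.6 kg.
Tool frame: the origin (TCP) lies at the very end of the fingers, on their centre line; the grasp point (between the pads) lies 19 mm behind it (ctrl.hold_point_z is the distance from the TCP to the grasp point, in m); z points along the fingers, y is the line along which they close (so a half turn about z gives the same grasp; the last joint's range is limited). The gripper opens to 92 mm and grips with 3 to 60 N. Pads are 20 mm wide; open, the fingers measure 128 mm over their backs; the gripper's body (75 mm by 189 mm) begins 69 mm behind the grasp point.
Start: joints at [-1.305, 0.468, -0.012, 1.603, 0.006, 1.071, -0.056], TCP at [0.198, 0.619, 0.215] pointing down, gripper open.
Joint ranges: [-2.53, 2.53], [-0.31, 2.02], [-1.57, 1.55], [0.28, 2.44], [-1.29, 4.43], [0.15, 1.84], [-2.92, 2.92]. Speed limits (rad/s): [2.57, 2.57, 3.14, 3.14, 3.14, 3.14, 3.14].

## Interface

Orientations are given as a 3x3 rotation matrix whose columns are the frame's x, y, z axes.
In Python, from bench import ctrl, command_gripper, kin, optics gives the robot as it stands. The module is installed in compiled form; this text tells all that it offers. Calls block until the motion is done:
- ctrl.movep(position, orientation): joint-space move of the TCP to a pose.
- ctrl.move_linear(position, velocity=0.15, orientation=None, until_force=None): straight line of the TCP; orientation=None keeps the orientation; velocity is the mean speed in m/s. With until_force (N) it stops when the force on the tool has changed by that much, and returns True; else False.
- ctrl.movej(angles): joint-space move.
- command_gripper(opening, strength=None): finger opening in m; strength is the grip in N (None keeps the last); returns when the fingers have stopped.
- ctrl.sleep(seconds).
- kin.solve_ik(position, orientation): joint angles nearest the present ones, or None.
- optics.snapshot(name): name is "scene" or "side" or "wrist"; returns (picture, depth): 420x560x3 uint8, red, green, blue; 420x560 float32, m along the optical axis (not along the pixel's ray), 0 where there is no reading.
- optics.camera_params(name): a dict with "fx", "fy", "cx", "cy" (pixels), "R" (3x3) and "t" (3): a world point X has camera coordinates R X + t. Camera axes: x right, y down, z forward; pixel columns grow to the right and rows downward; lengths in m; the calibration is good to about 2 mm. A picture is of the moment at which its call begins: read the wrist's pose just before it. camera_params takes no time and is no camera call; for the wrist camera it gives the pose at the moment of the call.
A pose or a line that the arm cannot do raises ctrl.MotionError and nothing moves.
- ctrl.sign_off(): hands the job in; it is judged then, once.
Trained networks look in the newest picture that a camera, given by its name, has taken for a name from the list of things; names that differ only in an ending like _2 or _b are one class to them, and where a whole thing is asked for, a point or a joint stands for the part that bears it (a point fixed in the world has none). Each returns a list of dicts, best first, with "score" (0 to 1); they miss things now and then, are a little off and sometimes report something else, mostly with a low value. They report only what shows in the picture. A call takes as long as a camera call.
- optics.cut_out(thing, camera): "mask" (420x560 bool, what is visible of it) and "pixel" ([row, column] in pixels, amid what is visible of it).
- optics.tip_of(thing, camera): "pixel" ([row, column] in pixels: a listed point, or the origin of a listed thing).
Readings, each from a call of its own:
- ctrl.read_t(): time.
- ctrl.read_joints(): joint angles.
- ctrl.read_dq(): joint speeds.
- ctrl.read_joint_torque(): joint torques, N m.
- ctrl.read_eef_pos(): TCP position.
- ctrl.read_orientation(): TCP orientation.
- ctrl.read_ft_force(): force on the tool from outside, world axes, zero at the start.
- ctrl.read_ft_torque(): the same for the moment, N m.
- ctrl.read_width(): finger opening in m.
- ctrl.read_gripper_force(): force on a finger pad.
Only numpy, scipy, OpenCV 4.12 (cv2) and the standard library are available. Lean on these libraries where they do the work, as an engineer would, in place of code of your own. Each camera call takes 0.05 s, during which the arm holds its last target. There are 200 camera calls.

## Task

Plug the block-shaped supply plug fully home into the viewing stand's rectangular socket and let go of it, then pick up the frosted plate from its foam rest. Hold it level and label face up (the face that is up now), about 4 cm above the light window, centred over it and lined up with its length, with the label end (the end with the small corner notch) towards the black reading head. Finish still holding the plate there in the gripper, touching nothing else with it, and leave the other things on the bench where they are.

Things in the scene. Friction and masses are not known exactly. Their poses are not given: they have to be found in the camera images.
- plate_center (a point): Frosted glass filter plate, 100 x 36 x 9 mm, about 80 g, lying level on the black foam rest, label face up; this point is its centre, half-way up. x runs along its 100 mm length to the label end, y across its 36 mm width, z out of the label face. One corner (at +x, -y) has a 12 x 12 mm square notch; nothing else tells the two ends apart. Its long sides overhang the rest.
- rest: Fixed black foam rest under the plate: a bar 70 x 22 mm in plan, 30 mm high, on a foot 130 x 66 mm and 6 mm high; origin under its centre, x along the bar.
- plate_label_end (a point): Middle of the plate's notched label end: on the end edge line, 50 mm from the centre along the plate's x, half-way up. Same axes as the plate.
- plug_center (a point): Supply plug, about 60 g, standing upright on its prong: grey block head 34 mm (x) x 26 mm (y) x 30 mm high over a black prong 24 mm (x) x 16 mm (y) x 16 mm long (lowest 2 mm narrower by 1 mm a side). This point is the middle of the head, 31 mm above the prong's lower end; z up. Either half-turn position fits the socket.
- plug_shoulder (a point): Point on the plug's axis at the head's underside, 16 mm above the prong's lower end and 15 mm under the head's middle; it comes level with the socket's mouth when fully home. Same axes as the plug.
- socket (a point): Centre of the mouth of the rectangular hole in the top of the viewing stand (a fixed grey box 150 x 220 mm, 40 mm high; the socket block is black, 55 x 60 mm). Hole 26 mm along x, 18 mm along y, 22 mm deep, vertical, about 1 mm clearance on each side of the prong, mouth chamfered 2 mm.
- window (a point): Centre of the white light window, 50 mm (x) x 120 mm (y), level with the stand's top, 40 mm above the bench. y runs along the window towards the black reading head, z up. The head is a fixed block 44 x 24 mm, 26 mm high, 92 mm from this point along +y. The socket lies 75 mm along +x and 50 mm along -y from here.
- window_label_end (a point): Point on the window 50 mm from its centre along its y, towards the reading head: the middle of the plate's label end belongs straight above it. Same axes as the window.
- screwdriver_grip (a point): Bystander: screwdriver with black handle, 160 mm long, lying on the bench; this point is on its handle, x towards its tip.
- tape: Bystander: clear tape roll, 64 mm across, 18 mm high, lying flat; origin at the centre of its underside.
- jar: Bystander: white jar 44 mm across, 50 mm high; origin at the centre of its underside.
- roundplug: Bystander: round grey plug, 36 mm across the head and 40 mm high, standing; not the supply plug. Origin at the centre of its underside.

How it is judged:
On the way, in this order (a step that is already met when the one before it is completed fails the run):
1. the supply plug is fully home in the socket and let go of (horizontal distance between plug_shoulder and socket below 0.004 m and z of plug_shoulder in the frame of socket below 0.003 m and angle between the x axis of plug_shoulder and the x axis of socket, either way round below 0.12 rad and angle between plug_shoulder's own z axis and vertical below 0.1 rad and contact force between the fingers and plug below 0.05 N), for 0.2 s.
2. the plate is lifted off its rest in the gripper (contact force between the fingers and plate above 0.5 N and contact force between rest and plate below 0.02 N and height (world z) of plate_center above 0.05 m), for 0.2 s.
At the end, for the whole second after the job is handed in: Plug home in the socket (within 3 mm in height, 4 mm of centred), untouched; plate held still by the gripper only, label face up, level to 0.15 rad, centre 25 to 65 mm above the window and within 15 mm of its centre in plan, notched end within 18 mm of its place by the reading head (all of step 1 and horizontal distance between plate_center and window below 0.015 m and horizontal distance between plate_label_end and window_label_end below 0.018 m and z of plate_center in the frame of window between 0.025 and 0.065 m and angle between plate_center's own z axis and vertical below 0.15 rad and contact force between the fingers and plate above 0.5 N and contact force between each of stand, plug and plate below 0.02 N and contact force between stand and the arm below 0.1 N and contact force between stand and the fingers below 0.1 N and linear speed of plate below 0.02 m/s); the arm keeps its last pose, push and grip.
It fails at once if the screwdriver was moved by more than 30 mm (distance of screwdriver_grip from where it was at the start of the episode above 0.03 m).
It fails at once if the tape roll was moved by more than 30 mm (distance of tape from where it was at the start of the episode above 0.03 m).
It fails at once if the jar was moved by more than 30 mm (distance of jar from where it was at the start of the episode above 0.03 m).
It fails at once if the round plug was moved by more than 30 mm (distance of roundplug from where it was at the start of the episode above 0.03 m).
It also fails if it takes over 58 s, if anything falls off the work surface, if the arm or the gripper's body presses on something with over 40 N, if the wrist force passes 120 N, or if a joint passes its speed limit or range.

## Working session

There is one attempt and no reset: what is moved stays moved. The work goes in short steps, each a Python script; the robot and the scene stay as the last script left them, time stands still between calls to the robot, and variables do not carry over. Pictures are saved under pics/ and viewed, at most 10 in all, crops included, and the job is handed in when it is done.

```bash
mkdir -p pics
cat > h.py <<'E'
import numpy as np, cv2
from bench import ctrl, command_gripper, kin, optics
def w(cam,px,z=None,depth=None):
    p=optics.camera_params(cam); R=np.array(p["R"]);t=np.array(p["t"])
    r=R.T@np.array([(px[1]-p["cx"])/p["fx"],(px[0]-p["cy"])/p["fy"],1.]); c=-R.T@t
    if z is not None: return c+r*(z-c[2])/r[2]
    return c+r*depth
def cloud(cam,mask,d):
    p=optics.camera_params(cam); R=np.array(p["R"]);t=np.array(p["t"])
    v,u=np.nonzero(mask&(d>0)); D=d[v,u]
    return (np.c_[(u-p["cx"])/p["fx"]*D,(v-p["cy"])/p["fy"]*D,D]-t)@R
def down(yaw): # tool y axis along yaw+90deg ; x along yaw
    c,s=np.cos(yaw),np.sin(yaw); return np.array([[c,s,0],[s,-c,0],[0,0,-1.]])
def save(n,im): cv2.imwrite("pics/"+n,im[:,:,::-1])
E
python3 - <<'E'
from h import *
np.set_printoptions(precision=4,suppress=True)
ims=[]
for cam in("scene","side"):
    im,d=optics.snapshot(cam); save(cam+"0.png",im); np.save(cam+"_d.npy",d)
    for n,z in(("plate_center",.0315),("plate_label_end",.0315),("plug_center",.031),("plug_shoulder",.016),("socket",.04),("window",.04),("window_label_end",.04),("rest",0),("roundplug",0),("jar",0),("tape",0),("screwdriver_grip",.01)):
        r=optics.tip_of(n,cam)[:2]
        print(cam,n,[(round(q["score"],2),np.round(q["pixel"]),w(cam,q["pixel"],z)[:2]) for q in r])
    for n in("plate_center","plug_center"):
        for q in optics.cut_out(n,cam)[:1]:
            c=cloud(cam,q["mask"],d); zt=np.percentile(c[:,2],95); top=c[abs(c[:,2]-zt)<.004]
            print(n,q["score"],zt,len(top),cv2.minAreaRect((top[:,:2]*1000).astype(np.float32)))
E
```

```text
scene plate_center [(0.84, array([153., 202.]), array([ 0.4871, -0.2489])), (0.26, array([239., 215.]), array([ 0.6757, -0.0713]))]
scene plate_label_end [(0.91, array([171., 194.]), array([ 0.5429, -0.2284])), (0.51, array([294., 244.]), array([0.7497, 0.0479]))]
scene plug_center [(0.72, array([240., 214.]), array([ 0.6783, -0.0721]))]
scene plug_shoulder [(0.71, array([244., 214.]), array([ 0.6804, -0.0738]))]
scene socket [(0.82, array([257., 329.]), array([0.6   , 0.1516]))]
scene window [(0.81, array([239., 365.]), array([0.5238, 0.1961]))]
scene window_label_end [(0.95, array([246., 391.]), array([0.5139, 0.2496]))]
scene rest [(0.84, array([162., 201.]), array([ 0.4885, -0.2542]))]
scene roundplug [(0.56, array([211., 165.]), array([ 0.6559, -0.2327]))]
scene jar [(0.97, array([297., 242.]), array([0.7443, 0.0378]))]
scene tape [(0.81, array([173., 267.]), array([ 0.4389, -0.0923]))]
scene screwdriver_grip [(0.96, array([192., 298.]), array([0.4605, 0.0066]))]
plate_center 0.76 0.04169744345950989 394 ((488.56378173828125, -239.545166015625), (101.4882583618164, 36.4990921020
[... 775 characters left out ...]
 array([0.5245, 0.2319]))]
side roundplug [(0.77, array([162., 274.]), array([ 0.6628, -0.2204]))]
side jar [(0.64, array([169., 349.]), array([ 0.486, -0.243])), (0.61, array([231., 202.]), array([0.7388, 0.0361]))]
side tape [(0.75, array([219., 357.]), array([ 0.4457, -0.0854]))]
side screwdriver_grip [(0.9, array([246., 347.]), array([0.4531, 0.0023])), (0.17, array([219., 353.]), array([ 0.4521, -0.0723]))]
plate_center 0.66 0.04059598047905094 430 ((487.4527587890625, -237.0159454345703), (99.57498168945312, 39.56610870361328), 19.17007064819336)
plug_center 0.9 0.04779355690920928 137 ((678.9330444335938, -68.42789459228516), (28.154096603393555, 33.53968811035156), 85.39938354492188)
```

View pics/scene0.png

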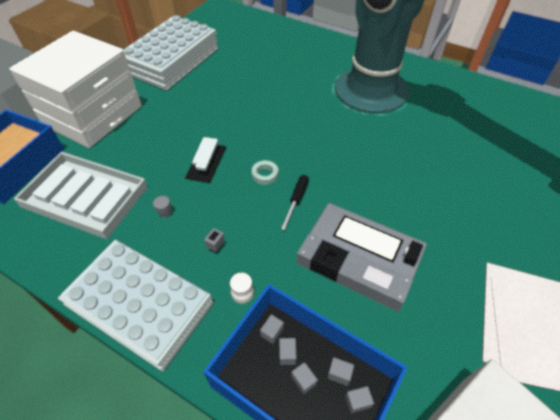

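View pics/side0.png

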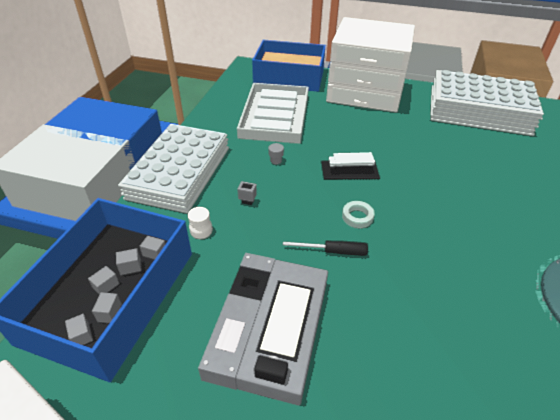

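The scene view shows the plug at (240,214), the plate at (153,202), the socket at (257,329) and the window at (239,365), matching the network reports. Next I'll take close wrist looks above the stand and the plug.

```bash
cat > look.py <<'E'
from h import *
np.set_printoptions(precision=4,suppress=True)
def look(names,fn=None,cuts=()):
    T=optics.camera_params("wrist"); im,d=optics.snapshot("wrist")
    if fn: save(fn,im)
    out={}
    for n,z in names.items():
        r=optics.tip_of(n,"wrist")
        if r:
            out[n]=w("wrist",r[0]["pixel"],z)[:2]; print(n,round(r[0]["score"],2),np.round(r[0]["pixel"]),out[n])
    for n in cuts:
        for q in optics.cut_out(n,"wrist")[:1]:
            c=cloud("wrist",q["mask"],d); zt=np.percentile(c[:,2],90); top=c[abs(c[:,2]-zt)<.004]
            print(n,round(q["score"],2),"ztop",zt,cv2.minAreaRect((top[:,:2]*1000).astype(np.float32)))
    return im,d,out
E
python3 - <<'E'
from look import *
ctrl.movep([.555,.16,.30],down(0.1))
look(dict(socket=.04,window=.04,window_label_end=.04),"w1.png",())
print(ctrl.read_joints(),ctrl.read_t(),-np.array(optics.camera_params("wrist")["R"]).T@optics.camera_params("wrist")["t"])
ctrl.movep([.66,-.07,.23],down(0))
look(dict(plug_center=.031,plug_shoulder=.016),"w2.png",("plug_center",))
print(ctrl.read_joints(),ctrl.read_t())
a=cv2.imread("pics/w1.png");b=cv2.imread("pics/w2.png")
cv2.imwrite("pics/w12.png",cv2.resize(np.hstack([a,b]),(800,300)))
E
```

```text
socket 0.61 [152. 288.] [0.5968 0.1545]
window 0.76 [198. 247.] [0.5241 0.2077]
window_label_end 0.95 [198. 216.] [0.5193 0.2523]
[-0.9131  0.3054  0.722   1.7229 -0.2152  1.1947 -1.6039] 3.8083 [0.6253 0.1687 0.4689]
plug_center 0.9 [175. 284.] [ 0.6778 -0.0701]
plug_shoulder 0.87 [174. 283.] [ 0.677  -0.0694]
plug_center 0.68 ztop 0.04664637567432804 ((680.2400512695312, -69.32518768310547), (33.54460906982422, 25.15549659729004), 0.7706124782562256)
[-0.4704  0.5601  0.7667  1.5893 -0.415   1.1608 -1.18  ] 5.0333
```

View pics/w12.png

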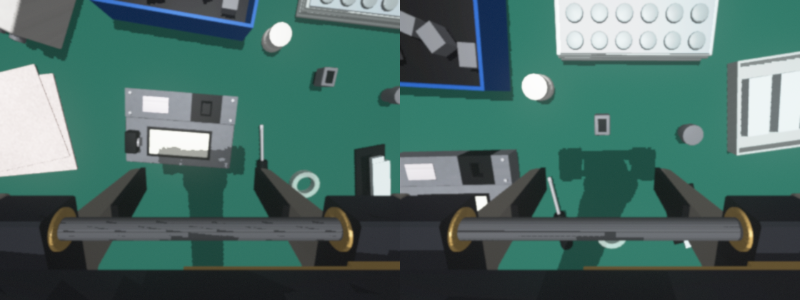

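Left half: window, socket hole (about (206,107) in the montage) and reading head are clear. Right half: the plug stands at (602,125), almost square to the world axes. I'll squeeze it along x to centre it, then regrasp it along y, and measure the stand again from above.

Run:
```python
from look import *
x,y,yaw=.679,-.0697,.013
R1=down(yaw+np.pi/2); 
if kin.solve_ik([x,y,.1],R1) is None: R1=down(yaw-np.pi/2)
command_gripper(.06,5)
ctrl.movep([x,y,.10],R1); ctrl.move_linear([x,y,.021],.12)
command_gripper(.0,4); print("wx",ctrl.read_width(),ctrl.read_eef_pos())
command_gripper(.06); ctrl.move_linear([x,y,.07],.15)
R=down(yaw); ctrl.movep([x,y,.07],R); ctrl.move_linear([x,y,.021],.12)
command_gripper(.0,25); print("wy",ctrl.read_width(),ctrl.read_eef_pos(),ctrl.read_joints())
ctrl.move_linear([x,y,.16],.2)
ctrl.movep([.555,.14,.26],down(.1)); print(ctrl.read_t(),ctrl.read_width())
im,d,o=look(dict(socket=.04,window=.04,window_label_end=.04),"w3.png",())
g=cv2.cvtColor(im,cv2.COLOR_RGB2GRAY)
r=optics.tip_of("window","wrist")[0]["pixel"]
n,lab=cv2.connectedComponents((g>200).astype(np.uint8)); 
l=lab[int(r[0]),int(r[1])]; v,u=np.nonzero(lab==l)
P=np.array([w("wrist",(a,b),.04)[:2] for a,b in zip(v,u)]); print(l,len(P),cv2.minAreaRect((P*1000).astype(np.float32)),P.mean(0))
c=optics.tip_of("socket","wrist")[0]["pixel"]; a,b=int(c[0]),int(c[1])
cv2.imwrite("pics/s3.png",cv2.resize(cv2.convertScaleAbs(im[a-70:a+100,b-120:b+80,::-1],alpha=1.8),None,fx=4,fy=3.5)[:600,:800])
```

```text
wx 0.03426654692613374 [ 0.6793 -0.0696  0.0215]
wy 0.025898253096411063 [ 0.6792 -0.0697  0.0214] [-0.3884  0.8395  0.662   1.6599 -0.6417  0.8704 -1.0177]
13.55 0.02570641878287243
socket 0.83 [152. 274.] [0.5978 0.1509]
window 0.91 [206. 229.] [0.5216 0.2047]
window_label_end 0.7 [204. 193.] [0.5198 0.2525]
11 2325 ((520.711181640625, 202.37374877929688), (50.14552688598633, 119.67045593261719), 1.4353797435760498) [0.5265 0.2123]
```

View pics/s3.png

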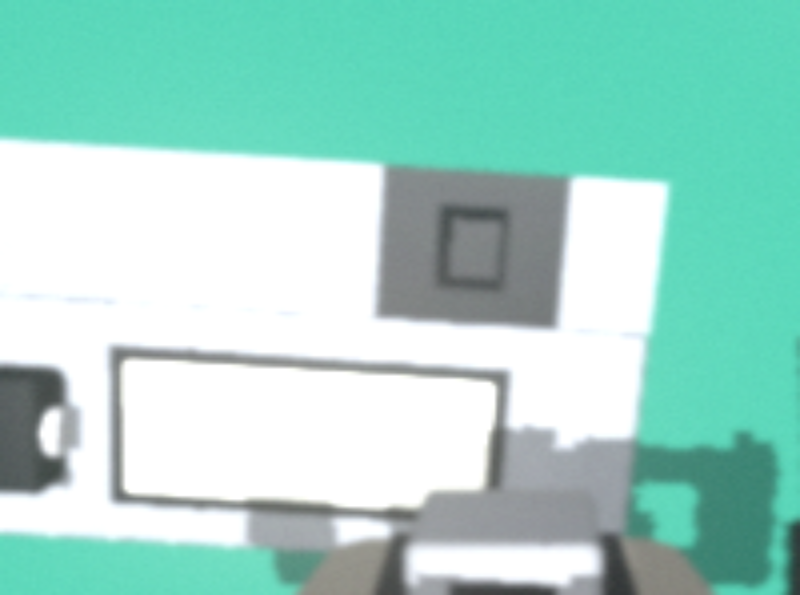

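The window measures 50.1 x 119.7 mm at (0.5207, 0.2024) with yaw 0.025. The hole at crop (473,247) gives a socket at about (0.597, 0.154), which agrees with the window offset. Inserting under force guard.

Run:
```python
from look import *
S=np.array([.597,.1538]); R=down(.025)
ctrl.movep([*S,.11],R); ctrl.move_linear([*S,.068],.1); ctrl.sleep(.2)
print(ctrl.read_eef_pos(),ctrl.read_ft_force())
hit=ctrl.move_linear([*S,.0452],.03,until_force=12); 
print(hit,ctrl.read_eef_pos(),ctrl.read_ft_force(),ctrl.read_ft_torque(),ctrl.read_t())
im,d=optics.snapshot("side"); a=im[200:360,180:380]; b=optics.snapshot("scene")[0][190:310,270:430]
cv2.imwrite("pics/ins.png",np.hstack([cv2.resize(a,(400,400)),cv2.resize(b,(400,400))])[:,:,::-1])
```

```text
[0.5974 0.1538 0.0685] [-0.4065  0.3719 -0.0478]
False [0.5971 0.1538 0.0451] [-0.0435  0.2684 -0.214 ] [-0.0243  0.1556  0.0328] 16.2
```

View pics/ins.png

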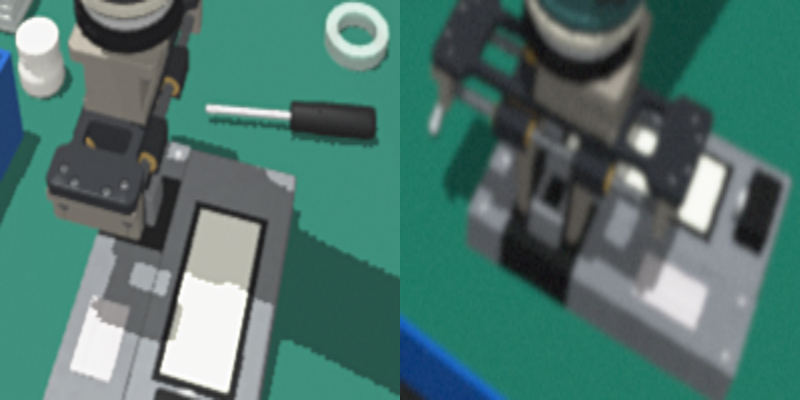

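It slid in with no force, and both views show the head sitting over the black block. I'll press it to contact, let go, check the seating, then move to the plate.

Run:
```python
from look import *
print(ctrl.move_linear([.597,.1538,.0425],.02,until_force=6),ctrl.read_eef_pos(),ctrl.read_ft_force())
command_gripper(.06); ctrl.move_linear([.597,.1538,.12],.15); 
ctrl.movep([.53,.15,.26],down(.025))
look(dict(plug_center=.055,plug_shoulder=.04),None,("plug_center",))
ctrl.movep([.48,-.24,.24],down(.33)); print(ctrl.read_joints())
look(dict(plate_center=.0355,plate_label_end=.0355),"w4.png",("plate_center",)); print(ctrl.read_t())
```

```text
True [0.5972 0.1538 0.0447] [-0.8068  0.4047  5.5562]
plug_center 0.83 [134. 279.] [0.5953 0.1541]
plug_shoulder 0.88 [136. 279.] [0.593  0.1539]
plug_center 0.83 ztop 0.06982897028648641 ((598.2886962890625, 153.96656799316406), (32.80305862426758, 24.708070755004883), 1.465136170387268)
[-0.5349  0.4572  1.229   1.9054 -0.48    1.1218 -0.3585]
plate_center 0.63 [180. 282.] [ 0.4905 -0.2372]
plate_label_end 0.62 [142. 283.] [ 0.5349 -0.2229]
plate_center 0.56 ztop 0.03902513774627234 ((487.3732604980469, -237.52610778808594), (100.37834167480469, 35.85622024536133), 18.77985954284668)
20.35
```

View pics/w4.png

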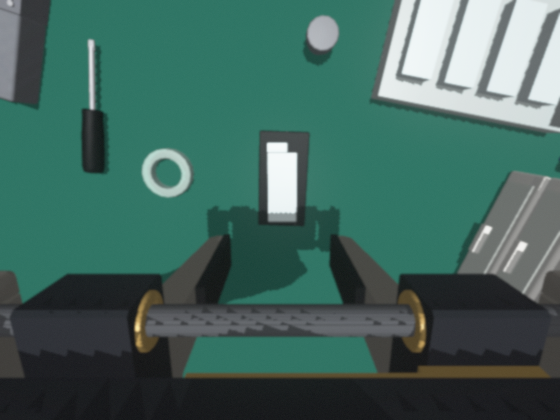

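The plug's top is at 0.070, so it is fully home. The plate lies at (180,282) with its notch at the top right of the picture, (293,147), i.e. +x/−y, so x points away along yaw 0.328. I'll check reachability and then pick.

Run:
```python
from look import *
P=[.4878,-.2375]; W=[.5207,.2024]
best=None
for k in(0,np.pi):
    a=kin.solve_ik([*P,.0155],down(.328+k)); b=kin.solve_ik([*W,.068],down(.025+np.pi/2+k)); c=kin.solve_ik([*W,.2],down(.025+np.pi/2+k))
    print(k,a,b,c)
    if best is None and all(q is not None for q in(a,b,c)): best=k
print(best)
if best is None: raise SystemExit
R=down(.328+best)
ctrl.movep([*P,.10],R); ctrl.move_linear([*P,.0155],.1)
command_gripper(0,25); print(ctrl.read_width(),ctrl.read_eef_pos(),ctrl.read_gripper_force())
ctrl.move_linear([*P,.18],.12); ctrl.sleep(.2); print(ctrl.read_width(),ctrl.read_gripper_force(),ctrl.read_t())
F=down(.025+np.pi/2+best)
ctrl.movep([*W,.20],F); print(ctrl.read_eef_pos(),ctrl.read_t())
look(dict(plate_center=.22),"w5.png")
```

```text
0 [-0.246   0.7487  0.8465  2.0287 -0.8391  0.7548 -0.1157] [-1.0589  0.6519  0.838   1.9744 -0.668   0.8156  0.1854] [-1.2449  0.5121  1.0912  1.8931 -0.5223  1.0581  0.0881]
3.141592653589793 [ 0.2121  0.5849  0.2259  2.0005 -0.2276  0.5799  2.4915] [-1.3217  1.0773  1.3915  1.987  -1.1675  1.229  -2.5672] [-1.3898  0.869   1.5205  1.8987 -0.9052  1.324  -2.7117]
0
0.03550448784438976 [ 0.4881 -0.2376  0.0158] 25.00048577785492
0.035750091309390906 24.999876022338867 24.1583
[0.5211 0.2007 0.2001] 25.7833
plate_center 0.6 [264. 280.] [0.5216 0.2024]
```

Run:
```python
from look import *
W=[.5207,.2024]
ctrl.move_linear([*W,.066],.1); ctrl.sleep(.5)
print(ctrl.read_eef_pos(),ctrl.read_width(),ctrl.read_gripper_force(),ctrl.read_ft_force(),ctrl.read_t())
im,d,o=look(dict(plate_center=.085,plate_label_end=.085,window_label_end=.04),"w6.png",("plate_center","plug_center"))
a=optics.snapshot("side")[0][200:400,180:380]; r=optics.tip_of("plate_center","side"); r2=optics.tip_of("plate_label_end","side")
for q in (r,r2):
    if q: print(q[0]["score"],w("side",q[0]["pixel"],.085))
cv2.imwrite("pics/fin.png",np.hstack([cv2.resize(a,(400,400)),cv2.resize(im[:,70:490],(400,400))])[:,:,::-1])
```

```text
[0.5207 0.2025 0.0661] 0.035810965489661326 24.999792873859406 [ 0.8647 -0.4507 -1.3515] 27.875
plate_center 0.56 [265. 280.] [0.5211 0.2026]
plate_label_end 0.88 [174. 281.] [0.5203 0.2526]
window_label_end 0.57 [163. 281.] [0.5209 0.2531]
plate_center 0.57 ztop 0.08880249922027242 ((520.8311767578125, 202.00607299804688), (36.22019577026367, 100.15939331054688), 1.4510070085525513)
0.98 [0.5246 0.2026 0.085 ]
0.72 [0.5211 0.2556 0.085 ]
```

View pics/fin.png

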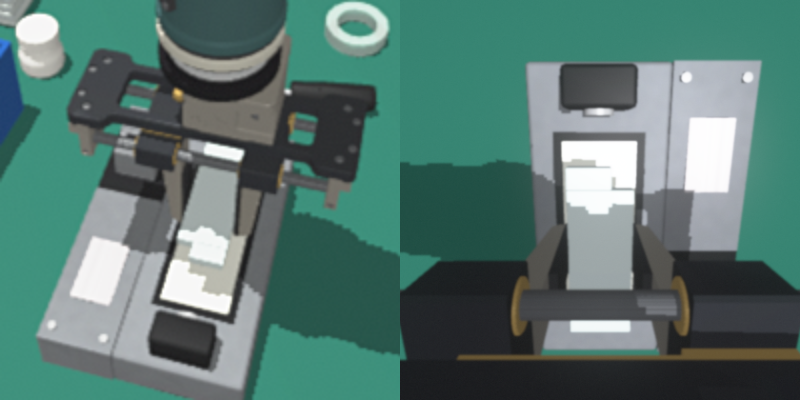

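The plate hangs centred and aligned over the window, notched end towards the reading head, with the plug seated behind it.

```bash
python3 -c "
from h import *
print(ctrl.sign_off())"
```

```text
the job is handed in; nothing more can be done
None
```

The supply plug is home in the socket and released, and the plate is held about 4.5 cm above the window, centred and aligned with its label end towards the reading head. The job is handed in, but `sign_off()` returned no verdict.

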